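Hold a measuring probe in the guide over the loaded module

TASK

Take the measuring probe out of its stand and lower its rod, upright, from above through the guide hole of the fixture that has a temple module lying in it, without the probe or the hand ever touching either fixture or the module; leave the empty fixture and everything else alone. Finish holding the probe still in the gripper, the rod centred in the guide hole and its tip hanging about one centimetre above the module.

Things in the scene. Friction and masses are not known exactly. Their poses are not given: they have to be found in the camera images.
- probe: measuring probe, 148 mm long, about 60 g, round: steel rod 8 mm in diameter, z = 1 to 80 mm; collar 26 mm in diameter, z = 80 to 86; grey handle 20 mm in diameter, z = 86 to 148. Origin on the axis 1 mm below the rod's tip, z from tip to handle. It starts upright in the stand, collar resting on the stand's top, handle 100 to 162 mm above the table; lift it 85 mm to clear the stand
- probe_tip (a point): lower end of the probe's rod, on the axis
- probe_grip (a point): point on the probe's axis in the handle, 117 mm above the rod's tip and 32 mm above the collar's top: a good place to grip
- stand: the black probe stand, fixed to the table, footprint 70 x 70 mm, 94 mm high: base, four thin posts and a top plate with a 14 mm hole at its centre in which the rod hangs. Origin at the centre of its underside, z up. Away to the left (y over about +0.05 m) stacked pink trays with spectacles on them rise to 230 mm above the table: pass over them
- fixture_loaded: the fixture with the module in it, fixed: bare metal base 70 x 90 x 10 mm, two posts at y = -36 and +36 mm, bridge plate 36 x 90 mm (x, y) at z = 58 to 68 mm with a white ring-shaped guide bush (31 mm outside) on it up to z = 76. The guide hole, 20 mm in diameter, runs upright through both, z = 76 to 58, at the centre. Origin at the centre of its underside, y along the bridge, z up
- fixture_loaded_hole (a point): centre of the upper mouth of that guide hole, 76 mm above the table; z up along the hole's axis
- fixture_empty: a second fixture of the same shape and size with nothing lying in it; not to be used
- fixture_empty_hole (a point): centre of the upper mouth of the empty fixture's guide hole, 76 mm above the table
- module: the temple module, a bundle of four dark temple pieces, 52 x 40 x 16 mm, lying loose on the loaded fixture's base plate under the guide hole between two low black rails; its top is 26 mm above the table. Origin at the centre of its underside, z up
- spectacles: bystander: black spectacles, 48 x 144 x 44 mm, on the table; origin at the centre of the underside
- bottle: bystander: small glue bottle, 35 mm in diameter, 98 mm tall, standing on the table; origin at the centre of the underside
- cutters: bystander: side cutters, 120 x 49 x 12 mm, lying on the table; origin at the centre of the underside
- bin: bystander: small open parts bin, 60 x 85 x 28 mm, on the table; origin at the centre of the underside

How it is judged:
By the outcome, as a careful person would: the job done as asked, in the order asked, and still so for the second after the job is handed in, while the arm keeps its last pose, push and grip.
It also fails if it takes over 50 s, if anything falls off the work surface, if the arm or the gripper's body presses on something with over 40 N, if the wrist force passes 120 N, or if a joint passes its speed limit or range.

ROBOT

A 6-joint arm with a two-finger parallel gripper is mounted at the origin on a cart in front of the work surface, level with it; the furniture and walls round the work are solid. World frame = base frame: x ahead of the robot, y to its left, z up, the work surface at z = 0. Lengths are in m, angles in rad, forces in N, time in s.
With the tool pointing down it reaches from about 0.4 to 0.825 m from the base axis. Payload 7 kg.
Tool frame: the origin (TCP) lies on the mounting face of the last link; the fingertips stand 178 mm ahead of it and the grasp point (between the pads) lies 159 mm ahead of it; z points along the fingers, y is the direction in which the jaws open and shut (so a half turn about z gives the same grasp; the last joint's range is limited). The gripper opens to 88 mm and grips with 3 to 60 N. Pads are 19 mm wide; open, the fingers measure 130 mm over their backs; the gripper's body (78 mm by 193 mm) begins 47 mm behind the grasp point.
Start: joints at [1.625, 0.359, 0.012, 0, -1.224, -0.288], TCP at [0.156, 0.657, 0.405] pointing down, gripper open.
Joint ranges: [-3.07, 3.07], [-1.43, 2.12], [-1.02, 1.25], [-3.03, 1.67], [-3.05, -0], [-3.03, 3.03]. Speed limits (rad/s): [2.39, 2.39, 3.01, 3.14, 3.14, 3.14].

INTERFACE

Orientations are given as [roll, pitch, yaw] about the fixed x, y, z axes, in that order (R = Rz(yaw) Ry(pitch) Rx(roll)).
In Python, from station import * gives the robot as it stands.
- The arm moves only by the tool arm_command, never from a script. Its argument "targets" is a list of rows, each a list of 3 entries, a list of its own where there are three numbers: the turn, a rotation vector about the world's x, y, z in rad, then the shift along the world's x, y, z in mm, then the closure, from 0 (fully open) to 1 (shut). In form: [[[wx, wy, wz], [tx, ty, tz], fingers], ...]. A call has 1 to 8 rows; each row shifts and turns the commanded pose from where the row before left it; what a row does not reach is not made up. A row lasts 1/10 s, in which the tool goes at most 50 mm and 8.59 degrees, less where a joint would pass 70% of its speed; a pose out of reach is approached as far as the arm can. A call with a gripper value outside its range is refused whole. The fingers move at their own pace and stop on an object; "squeeze" is the grip in N (left out, the last holds). Time passes only in rows, so rows that do not move let the fingers close. It gives the time, the measured TCP pose, the force and the opening at its end, in the units of the state.
- get_state(): the state, without advancing time (a new reading comes with each control period).
- grab_frame(name): name is "scene" or "top" or "wrist"; returns (picture, depth): 420x560x3 uint8, red, green, blue; 420x560 float32, m along the optical axis (not along the pixel's ray), 0 where there is no reading.
- camera_params(name): a dict with "mtx" (3x3 intrinsics, pixels), "eye" and "orientation" of the camera in the world. Camera axes: x right, y down, z forward; pixel columns grow to the right and rows downward; lengths in m; the calibration is good to about 2 mm. A picture is of the moment at which its call begins: read the wrist's pose just before it. camera_params takes no time and is no camera call; for the wrist camera it gives the pose at the moment of the call.
- job_done(): hands the job in, once; it reports no verdict.
The state is a dict: "t": time; "q": joint angles; "qd": joint speeds; "joint_efforts": joint torques, N m; "eef_pos": TCP position; "ee_rot": TCP orientation; "force": force on the tool from outside, world axes, zero at the start; "moment": the same for the moment, N m; "width": finger opening in m.
Only numpy, scipy, OpenCV 4.12 (cv2) and the standard library are available. Lean on these libraries where they do the work, as an engineer would, in place of code of your own. Each camera call takes 0.05 s, during which the arm holds its last target.

## Working session

There is one attempt and no reset: what is moved stays moved. The work goes in short steps, Python scripts to look and compute and a tool call to move; the robot and the scene stay as the last step left them, time stands still between calls to the robot, and variables do not carry over. Pictures are saved under pics/ and viewed, and the job is handed in when it is done.

Besides the shell and the picture viewer there is one more tool, called as name([rows], argument=value, ...), one row to a line, values as JSON. arm_command: Moves the arm, as the interface text tells. Its arguments: {"type":"object","properties":{"targets":{"type":"array"},"squeeze":{"type":"number"}},"required":["targets"]}

```bash
mkdir -p pics; python3 - <<'E'
from station import *
import cv2
s=get_state();print({k:np.round(v,4).tolist() if hasattr(v,'__len__') else v for k,v in s.items()} if 'np' in globals() else s)
import numpy as np
for n in ("scene","top","wrist"):
    p=camera_params(n);print(n,p)
    im,d=grab_frame(n)
    np.savez(f"pics/{n}0.npz",im=im,d=d,**{k:np.array(v) for k,v in p.items()})
    cv2.imwrite(f"pics/{n}0.png",im[:,:,::-1])
E
```

```text
{'t': 0.0, 'q': array([ 1.62511626e+00,  3.59401629e-01,  1.10593797e-02, -3.54494772e-04,
       -1.22410937e+00, -2.88094263e-01]), 'qd': array([4.43073239e-04, 4.85049487e-06, 4.79660742e-04, 2.08387814e-04,
       3.66990753e-04, 2.66435891e-04]), 'joint_efforts': array([ 1.48743202e-03, -5.82717061e+01,  2.93052274e+01,  6.99721947e+00,
        6.83462567e-03, -1.49993011e-04]), 'eef_pos': array([0.15632318, 0.65644872, 0.40371235]), 'ee_rot': array([ 3.13991089e+00, -1.50845603e-04, -2.33894926e-01]), 'force': array([ 0.64729741, -0.16229664,  0.59150909]), 'moment': array([-0.04656487,  0.03985726, -0.01312171]), 'width': 0.08751032013767172}
scene {'mtx': array([[443.59398614,   0.        , 283.86634776],
       [  0.        , 443.59398614, 215.20603242],
       [  0.        ,   0.        ,   1.        ]]), 'eye': array([-0.02618214,  0.18101051,  0.56749998]), 'orientation': array([-2.12617142,  0.00832451, -2.20434335])}
top {'mtx': array([[447.2756978 ,   0.        , 278.46693101],
       [  0.        , 447.2756978 , 205.36217869],
       [  0.        ,   0.        ,   1.        ]]), 'eye': array([ 0.51107346, -0.24600205,  0.97721168]), 'orientation': array([-3.06688619e+00,  2.70376571e-03, -1.56384056e+00])}
wrist {'mtx': array([[308.8756449 ,   0.        , 279.00276761],
       [  0.        , 308.8756449 , 211.44335815],
       [  0.        ,   0.        ,   1.        ]]), 'eye': array([0.22028306, 0.64076383, 0.38414162]), 'orientation': array([ 2.89435491e+00, -1.49913846e-03, -1.80385143e+00])}
```

View pics/scene0.png

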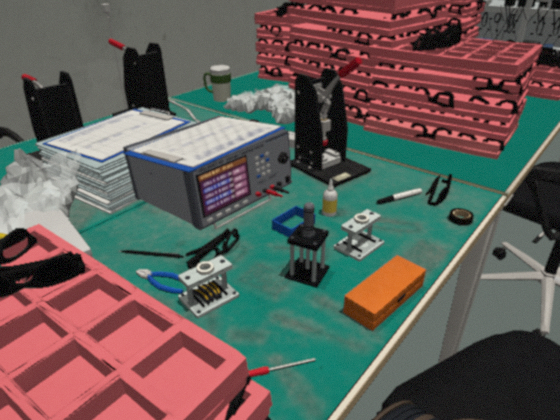

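View pics/top0.png

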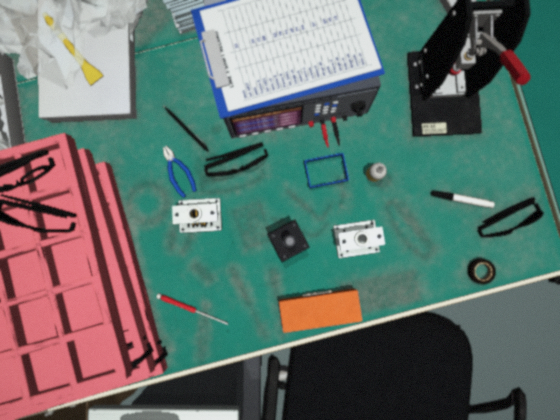

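View pics/wrist0.png

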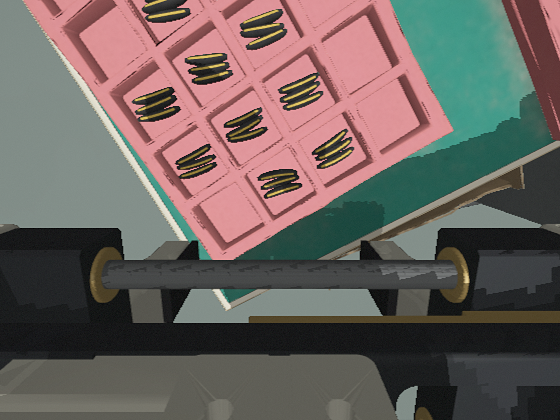

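The scene view shows the loaded fixture at about (207,285), with dark and gold pieces under its bridge. The stand and probe are at (308,240) and the empty fixture at (358,233). In the top view they are at (196,214), (290,240) and (360,238). The wrist camera currently sees only trays. Next I'll enlarge these areas.

```bash
python3 - <<'E'
import cv2,numpy as np
t=cv2.imread('pics/top0.png');s=cv2.imread('pics/scene0.png')
cv2.imwrite('pics/topz.png',cv2.resize(t[180:280,160:400],None,fx=3.3,fy=3.3,interpolation=cv2.INTER_CUBIC))
cv2.imwrite('pics/scz.png',cv2.resize(s[190:320,170:390],None,fx=3.6,fy=3.6,interpolation=cv2.INTER_CUBIC))
E
```

```text
(no output)
```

View pics/topz.png

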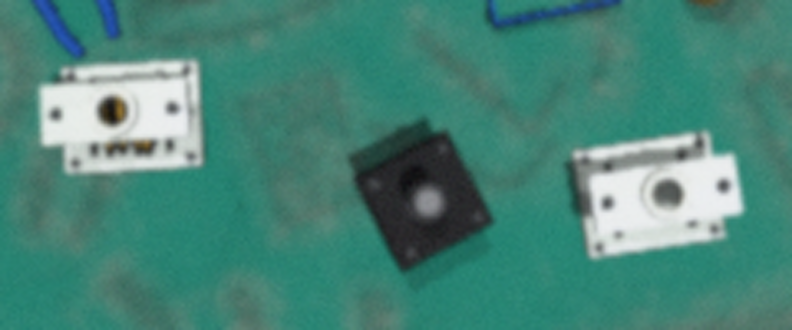

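View pics/scz.png

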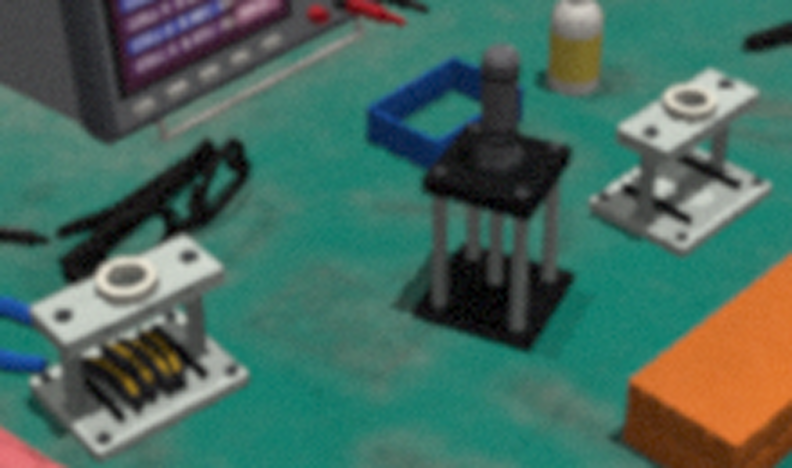

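```bash
cat > h.py <<'E'
import numpy as np
from scipy.spatial.transform import Rotation as Ro
def rays(p,uv):
    uv=np.atleast_2d(uv).astype(float);K=np.array(p['mtx'])
    d=np.c_[uv,np.ones(len(uv))]@np.linalg.inv(K).T
    d=d@Ro.from_euler('xyz',np.array(p['orientation'])).as_matrix().T
    return np.array(p['eye']),d
def plane(p,uv,z):
    e,d=rays(p,uv); return e+d*((z-e[2])/d[:,2])[:,None]
def tri(views):
    A=np.zeros((3,3));b=np.zeros(3)
    L=[]
    for p,uv in views:
        e,d=rays(p,uv);d=d[0]/np.linalg.norm(d[0]);M=np.eye(3)-np.outer(d,d);A+=M;b+=M@e;L.append((e,M))
    x=np.linalg.solve(A,b);return x,[np.linalg.norm(M@(x-e))*1000 for e,M in L]
E
python3 - <<'E'
import numpy as np
from h import *
T=dict(np.load('pics/top0.npz'));S=dict(np.load('pics/scene0.npz'))
tz=lambda u,v:(u/3.3+160-.35,v/3.3+180-.35)
sz=lambda u,v:(u/3.6+170-.36,v/3.6+190-.36)
print('ring',tri([(T,tz(113,110)),(S,sz(127,277))]),plane(T,tz(113,110),.076),plane(S,sz(127,277),.076))
print('ringE',tri([(T,tz(667,193)),(S,sz(689,99))]),plane(T,tz(667,193),.076))
print('ptop',tri([(T,tz(430,203)),(S,sz(500,55))]),plane(T,tz(430,203),.162),plane(S,sz(500,55),.162))
print('plate',plane(T,[tz(355,182),tz(443,130),tz(493,222),tz(405,271)],.094), plane(T,[tz(355,182),tz(443,130),tz(493,222),tz(405,271)],.094).mean(0))
b=plane(T,[tz(55,113),tz(172,107)],.068);print('bridge ends',b)
b=plane(T,[tz(607,203),tz(723,186)],.068);print('bridgeE ends',b)
for n in('top','scene'):
    pass
d=T['d'];print('depth',[d[241,290],d[205,200],d[260,260]])
E
```

```text
ring (array([ 0.56220532, -0.07176014,  0.07371462]), [np.float64(0.28837169259475787), np.float64(0.2883716925947514)]) [[ 0.56192409 -0.07245142  0.076     ]] [[ 0.55969555 -0.0703786   0.076     ]]
ringE (array([ 0.51382779, -0.41104472,  0.07387911]), [np.float64(0.2835141023501813), np.float64(0.2835141023500739)]) [[ 0.51363037 -0.41086925  0.076     ]]
ptop (array([ 0.50769501, -0.26387724,  0.15867521]), [np.float64(1.148348667212038), np.float64(1.1483486672120546)]) [[ 0.50698898 -0.26469375  0.162     ]] [[ 0.5040387  -0.25934829  0.162     ]]
plate [[ 0.5188364  -0.22140747  0.094     ]
 [ 0.55026308 -0.27381484  0.094     ]
 [ 0.49562574 -0.30384178  0.094     ]
 [ 0.46625233 -0.25159656  0.094     ]] [ 0.50774439 -0.26266516  0.094     ]
bridge ends [[ 0.56027769 -0.03513354  0.068     ]
 [ 0.56447766 -0.10730888  0.068     ]]
bridgeE ends [[ 0.50727516 -0.37548162  0.068     ]
 [ 0.51818023 -0.44673944  0.068     ]]
depth [np.float32(0.81595385), np.float32(0.91406953), np.float32(0.967753)]
```

Measured so far: probe and stand at about (0.507, -0.263), loaded hole at about (0.5615, -0.072). The loaded fixture is the left one in the top view. I'll raise the hand over the trays first, then swing across.

arm_command([
  [[0,0,0],[0,0,30],0],
  [[0,0,0],[0,0,40],0],
  [[0,0,0],[35,-25,10],0],
  [[0,0,0],[40,-30,0],0],
  [[0,0,0],[40,-30,0],0],
  [[0,0,0],[40,-30,0],0],
  [[0,0,0],[40,-30,0],0],
  [[0,0,0],[35,-35,0],0],
], squeeze=20)

```text
t: 0.95
eef_pos: [0.3879, 0.4754, 0.4842]
ee_rot: [3.141, 0.0, -0.234]
force: [1.5, 1.3, 1.1]
width: 0.088
```

arm_command([
  [[0,0,0],[15,-45,0],0],
  [[0,0,0],[15,-45,0],0],
  [[0,0,0],[15,-45,0],0],
  [[0,0,0],[10,-45,0],0],
  [[0,0,0],[5,-45,0],0],
  [[0,0,0],[0,-45,0],0],
  [[0,0,0],[0,-45,0],0],
  [[0,0,0],[0,-45,0],0],
])

```text
t: 1.75
eef_pos: [0.4459, 0.1147, 0.4846]
ee_rot: [-3.141, -0.0, -0.234]
force: [1.5, -0.3, 0.6]
width: 0.0876
```

arm_command([
  [[0,0,0],[0,-45,0],0],
  [[0,0,0],[0,-45,0],0],
  [[0,0,0],[0,-45,0],0],
  [[0,0,0],[0,-45,0],0],
  [[0,0,0],[0,-45,0],0],
  [[0,0,0],[0,-30,-10],0],
  [[0,0,0],[0,0,0],0],
  [[0,0,0],[0,0,0],0],
])

```text
t: 2.55
eef_pos: [0.4461, -0.139, 0.4743]
ee_rot: [3.141, 0.001, -0.236]
force: [0.2, 0.3, -0.7]
width: 0.0873
```

```bash
cat > snap.py <<'E'
from station import *
import cv2,sys,numpy as np
tag=sys.argv[1]
s=get_state();print(s['t'],np.round(s['eef_pos'],4),np.round(s['ee_rot'],4),np.round(s['q'],2),s['width'],np.round(s['force'],2),np.round(s['moment'],2))
for n in sys.argv[2:]:
    p=camera_params(n)
    im,d=grab_frame(n)
    np.savez(f"pics/{n}{tag}.npz",im=im,d=d,eef=s['eef_pos'],rot=s['ee_rot'],**{k:np.array(v) for k,v in p.items()})
    cv2.imwrite(f"pics/{n}{tag}.png",im[:,:,::-1])
E
python3 snap.py 1 wrist
```

```text
2.55 [ 0.4461 -0.139   0.4743] [ 3.1414e+00  9.0000e-04 -2.3600e-01] [ 0.12 -0.03 -0.31 -0.   -1.3   1.21] 0.08726781707416925 [ 0.17  0.29 -0.66] [ 0.02 -0.03 -0.01]
```

View pics/wrist1.png

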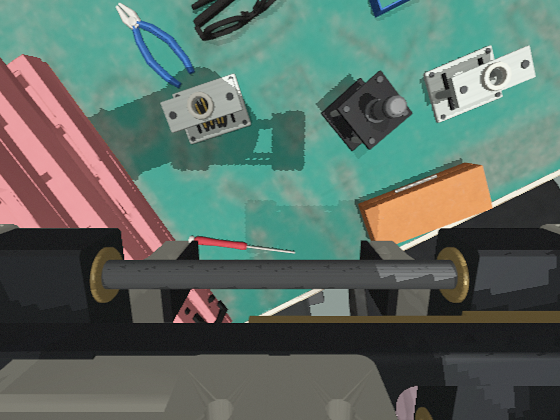

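The wrist view shows the loaded fixture's hole at about (202,105), with the module visible through it. The probe's handle top is at about (398,107), and the empty fixture's hole is at (497,77). I'll zoom in to measure more exactly.

```bash
python3 - <<'E'
import cv2,numpy as np
t=cv2.imread('pics/wrist1.png')
a=cv2.resize(t[60:150,150:260],None,fx=7,fy=6.6*7/6.6,interpolation=cv2.INTER_CUBIC)[:590]
b=cv2.resize(t[60:155,310:420],None,fx=6,fy=6,interpolation=cv2.INTER_CUBIC)
cv2.imwrite('pics/wa.png',a);cv2.imwrite('pics/wb.png',b)
E
```

```text
(no output)
```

View pics/wa.png

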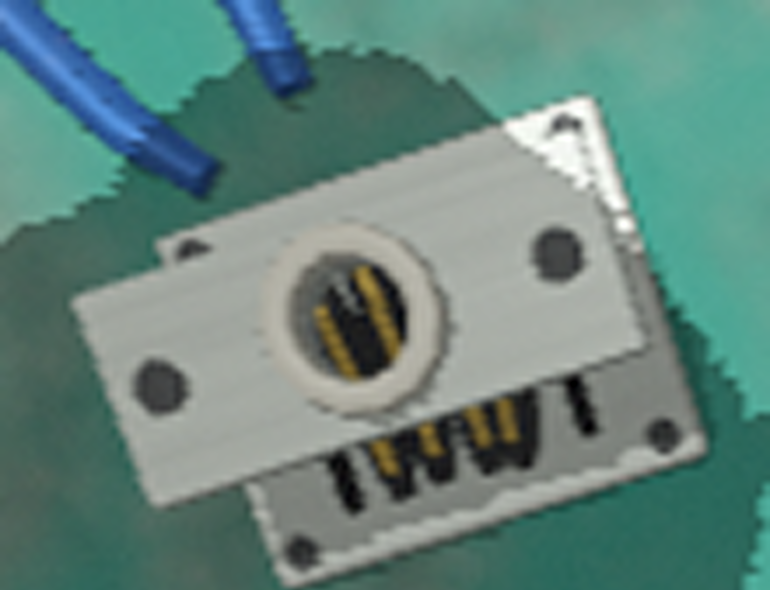

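View pics/wb.png

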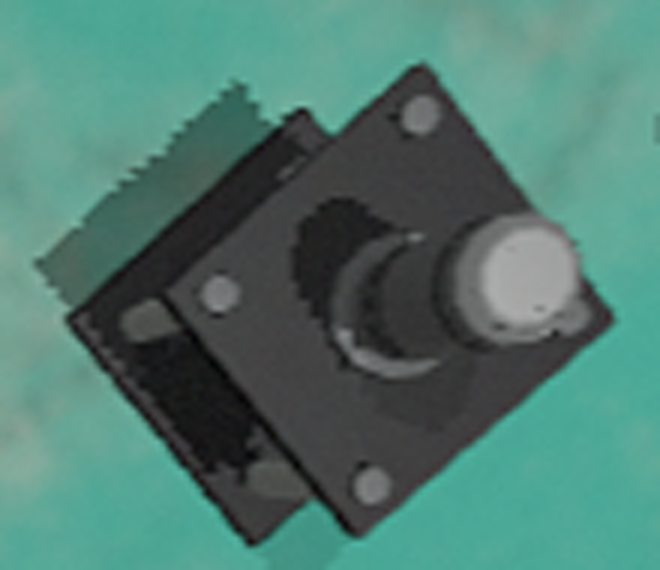

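```bash
python3 - <<'E'
import numpy as np
from h import *
T=dict(np.load('pics/top0.npz'));S=dict(np.load('pics/scene0.npz'));W=dict(np.load('pics/wrist1.npz'))
tz=lambda u,v:(u/3.3+160-.35,v/3.3+180-.35)
sz=lambda u,v:(u/3.6+170-.36,v/3.6+190-.36)
wa=lambda u,v:(u/7+150-.43,v/7+60-.43)
wb=lambda u,v:(u/6+310-.42,v/6+60-.42)
print(W['eye'])
r=wa(349,317);print('ring W',plane(W,r,.076),tri([(W,r),(T,tz(113,110))]),tri([(W,r),(S,sz(127,277)),(T,tz(113,110))]))
r=wb(528,268);print('top W',plane(W,r,.162),tri([(W,r),(T,tz(430,203))]),tri([(W,r),(S,sz(500,55)),(T,tz(430,203))]))
c=[wb(422,64),wb(616,318),wb(358,537),wb(168,290)];q=plane(W,c,.094);print('plate W',q,q.mean(0))
q=plane(W,[wb(398,305)],.1);print('collar W',q)
b=plane(W,[wa(160,386),wa(557,254)],.068);print('bridge',b)
d=W['d'];print(d[104,398],d[117,362],d[107,185])
E
```

```text
[ 0.51003077 -0.15485405  0.45453075]
ring W [[ 0.56255098 -0.07239306  0.076     ]] (array([ 0.56153579, -0.07389868,  0.08319542]), [np.float64(0.06320351304674571), np.float64(0.06320351304675233)]) (array([ 0.56252267, -0.07182127,  0.07353788]), [np.float64(0.3692132173279388), np.float64(0.21163580429754855), np.float64(0.4822948170191848)])
top W [[ 0.50965268 -0.2643341   0.162     ]] (array([ 0.50831789, -0.26470093,  0.16106455]), [np.float64(1.3336599577971764), np.float64(1.3336599577972144)]) (array([ 0.50860295, -0.26465153,  0.15840787]), [np.float64(1.4206124420547743), np.float64(1.2312414556324893), np.float64(1.6366772842864232)])
plate W [[ 0.54860573 -0.27615579  0.094     ]
 [ 0.49700523 -0.30442833  0.094     ]
 [ 0.46869748 -0.25133631  0.094     ]
 [ 0.52124489 -0.22447264  0.094     ]] [ 0.50888833 -0.26409827  0.094     ]
collar W [[ 0.50873478 -0.26359202  0.1       ]]
bridge [[ 0.56047396 -0.03595528  0.068     ]
 [ 0.56513915 -0.10768578  0.068     ]]
0.27634385 0.34453171 0.36648664
```

Three views agree to about 2 mm: probe axis (0.509, -0.264), hole (0.562, -0.0725), and heights match the text. Next I'll move above the probe.

arm_command([
  [[0,0,0],[15,-30,-10],0],
  [[0,0,0],[16,-35,-20],0],
  [[0,0,0],[16,-35,-25],0],
  [[0,0,0],[16,-25,-25],0],
  [[0,0,0],[0,0,-20],0],
  [[0,0,0],[0,0,0],0],
  [[0,0,0],[0,0,0],0],
])

```text
t: 3.3
eef_pos: [0.5099, -0.2625, 0.3753]
ee_rot: [3.141, 0.0, -0.232]
force: [0.2, 0.6, 0.8]
width: 0.0875
```

```bash
python3 snap.py 2 wrist
```

```text
3.3 [ 0.5099 -0.2625  0.3753] [ 3.1412e+00  2.0000e-04 -2.3220e-01] [-0.13  0.21 -0.26  0.   -1.1   1.47] 0.08751729862484892 [0.22 0.6  0.81] [-0.   -0.04  0.01]
```

View pics/wrist2.png

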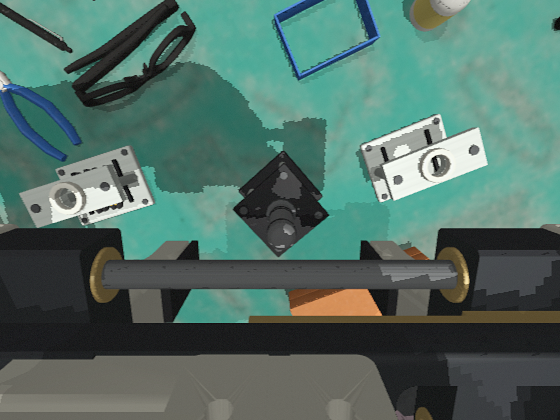

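```bash
python3 - <<'E'
import numpy as np
from h import *
W=dict(np.load('pics/wrist2.npz'));T=dict(np.load('pics/top0.npz'));W1=dict(np.load('pics/wrist1.npz'))
import cv2
cv2.imwrite('pics/w2z.png',cv2.resize(W['im'][145:265,220:340,::-1],None,fx=5,fy=5,interpolation=cv2.INTER_CUBIC))
print(plane(W,[(281,232)],.162),plane(W,[(67,198)],.076))
print('ring w1-w2',tri([(W,(67,198)),(W1,(349/7+149.57,317/7+59.57))]))
print('top w1-w2',tri([(W,(281.5,231)),(W1,(528/6+309.58,268/6+59.58))]))
E
```

```text
[[ 0.512341   -0.26496386  0.162     ]] [[ 0.56239492 -0.07437313  0.076     ]]
ring w1-w2 (array([ 0.56262386, -0.07183473,  0.07276989]), [np.float64(0.3941990316769213), np.float64(0.3941990316768143)])
top w1-w2 (array([ 0.51043523, -0.26564959,  0.15676931]), [np.float64(0.9920815721497634), np.float64(0.9920815721498922)])
```

View pics/w2z.png

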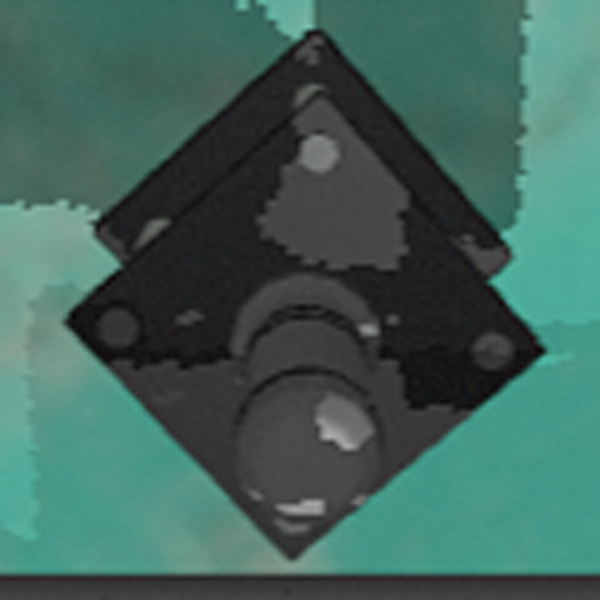

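The handle top sits at about (281,233), in line with the jaws and about 2 mm off in y. I'll descend and close.

arm_command([
  [[0,0,0],[0,-2,-24],0],
  [[0,0,0],[0,0,-25],0],
  [[0,0,0],[0,0,-20],0],
  [[0,0,0],[0,0,-15],0],
  [[0,0,0],[0,0,0],0],
  [[0,0,0],[0,0,0],0],
])

```text
t: 3.95
eef_pos: [0.5101, -0.2649, 0.2925]
ee_rot: [3.141, -0.002, -0.232]
force: [-0.3, 0.3, -0.4]
width: 0.0871
```

arm_command([
  [[0,0,0],[0,0,0],0.4],
  [[0,0,0],[0,0,0],0.6],
  [[0,0,0],[0,0,0],0.75],
  [[0,0,0],[0,0,0],0.85],
  [[0,0,0],[0,0,0],0.95],
  [[0,0,0],[0,0,0],1],
  [[0,0,0],[0,0,0],1],
  [[0,0,0],[0,0,0],1],
], squeeze=25)

```text
t: 4.75
eef_pos: [0.5094, -0.2654, 0.2906]
ee_rot: [3.142, 0.0, -0.234]
force: [-0.1, 0.3, -0.4]
width: 0.0288
```

arm_command([
  [[0,0,0],[0,0,0],1],
  [[0,0,0],[0,0,0],1],
  [[0,0,0],[0,0,0],1],
  [[0,0,0],[0,0,0],1],
])

```text
t: 5.15
eef_pos: [0.5094, -0.2654, 0.2906]
ee_rot: [-3.142, 0.0, -0.234]
force: [-0.2, -0.6, 0.1]
width: 0.0194
```

```bash
python3 snap.py 3 wrist
```

```text
5.15 [ 0.5094 -0.2654  0.2906] [-3.1416e+00  1.0000e-04 -2.3380e-01] [-0.14  0.29 -0.36 -0.   -0.91  1.48] 0.019356404681862862 [-0.2  -0.64  0.08] [-0.02 -0.04 -0.03]
```

View pics/wrist3.png

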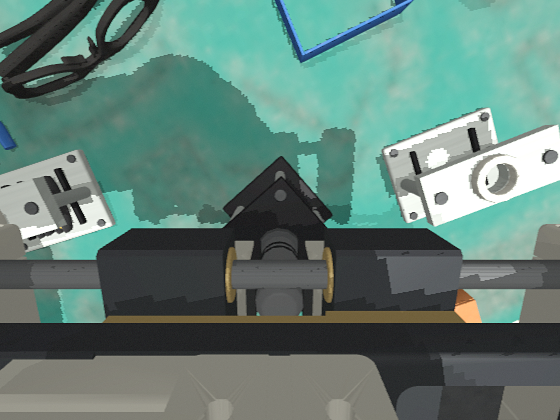

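The handle is gripped: opening 19.4 mm, handle between the pads at (280,270). I'll lift straight up.

arm_command([
  [[0,0,0],[0,0,5],1],
  [[0,0,0],[0,0,15],1],
  [[0,0,0],[0,0,20],1],
  [[0,0,0],[0,0,20],1],
  [[0,0,0],[0,0,20],1],
  [[0,0,0],[0,0,20],1],
  [[0,0,0],[0,0,15],1],
  [[0,0,0],[0,0,5],1],
])

```text
t: 6.0
eef_pos: [0.5096, -0.2655, 0.4128]
ee_rot: [3.141, -0.003, -0.234]
force: [-0.6, -0.4, -1.4]
width: 0.0193
```

arm_command([
  [[0,0,0],[0,0,0],1],
  [[0,0,0],[0,0,0],1],
])

```text
t: 6.2
eef_pos: [0.5091, -0.2653, 0.4099]
ee_rot: [-3.141, 0.001, -0.234]
force: [-0.2, 0.3, -0.2]
width: 0.019
```

```bash
python3 snap.py 4 wrist scene top
```

```text
6.2 [ 0.5091 -0.2653  0.4099] [-3.1413e+00  1.1000e-03 -2.3400e-01] [-0.14  0.19 -0.21 -0.   -1.17  1.48] 0.019026053458231242 [-0.23  0.31 -0.15] [ 0.04  0.01 -0.02]
```

View pics/wrist4.png

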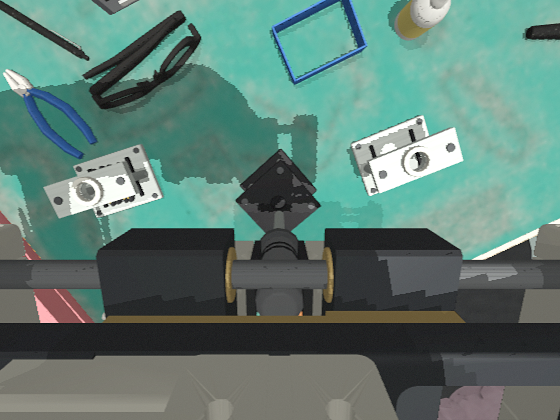

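View pics/scene4.png

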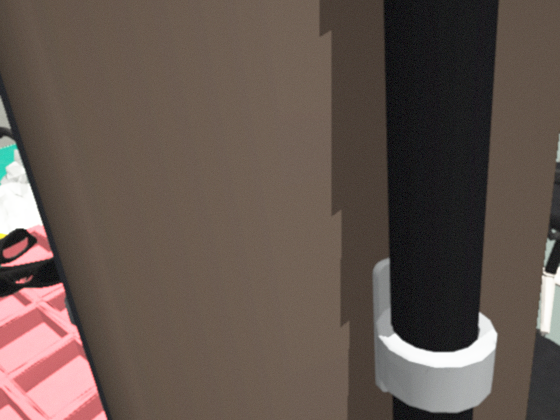

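The scene camera is blocked by the arm. In the wrist view the rod hangs below the collar at about (279,215), so I'll zoom in to find its tip.

```bash
python3 - <<'E'
import numpy as np,cv2
W=dict(np.load('pics/wrist4.npz'));
cv2.imwrite('pics/w4z.png',cv2.resize(W['im'][145:250,220:340,::-1],None,fx=5.5,fy=5.5,interpolation=cv2.INTER_CUBIC))
np.set_printoptions(linewidth=200,precision=3)
print(W['d'][185:250:3,270:290:2])
T=dict(np.load('pics/top4.npz'));cv2.imwrite('pics/t4.png',T['im'][:,:,::-1])
E
```

```text
[[0.299 0.298 0.298 0.299 0.299 0.3   0.299 0.298 0.297 0.298]
 [0.3   0.299 0.299 0.3   0.299 0.299 0.3   0.299 0.298 0.3  ]
 [0.299 0.301 0.3   0.301 0.3   0.3   0.3   0.3   0.301 0.3  ]
 [0.302 0.301 0.3   0.3   0.301 0.3   0.302 0.301 0.3   0.302]
 [0.302 0.303 0.303 0.387 0.39  0.388 0.    0.304 0.301 0.302]
 [0.302 0.391 0.39  0.392 0.389 0.389 0.39  0.391 0.302 0.302]
 [0.304 0.392 0.391 0.393 0.391 0.39  0.392 0.391 0.304 0.303]
 [0.303 0.306 0.392 0.392 0.392 0.392 0.391 0.308 0.304 0.304]
 [0.305 0.307 0.306 0.306 0.307 0.308 0.306 0.305 0.304 0.304]
 [0.305 0.304 0.304 0.261 0.257 0.256 0.259 0.306 0.306 0.305]
 [0.307 0.306 0.305 0.251 0.247 0.247 0.25  0.306 0.305 0.306]
 [0.306 0.307 0.308 0.242 0.238 0.239 0.24  0.252 0.307 0.307]
 [0.308 0.309 0.308 0.233 0.23  0.23  0.234 0.238 0.306 0.308]
 [0.31  0.308 0.309 0.226 0.224 0.224 0.224 0.23  0.31  0.31 ]
 [0.309 0.308 0.227 0.218 0.215 0.216 0.217 0.221 0.309 0.309]
 [0.185 0.183 0.182 0.179 0.178 0.179 0.179 0.181 0.181 0.182]
 [0.179 0.18  0.18  0.178 0.18  0.178 0.179 0.179 0.179 0.179]
 [0.181 0.179 0.181 0.179 0.179 0.    0.178 0.179 0.179 0.179]
 [0.178 0.175 0.175 0.174 0.174 0.173 0.172 0.174 0.175 0.178]
 [0.172 0.172 0.168 0.168 0.167 0.167 0.167 0.169 0.171 0.173]
 [0.167 0.166 0.165 0.165 0.164 0.162 0.163 0.164 0.166 0.168]
 [0.162 0.161 0.16  0.161 0.161 0.159 0.159 0.161 0.161 0.163]]
```

View pics/w4z.png

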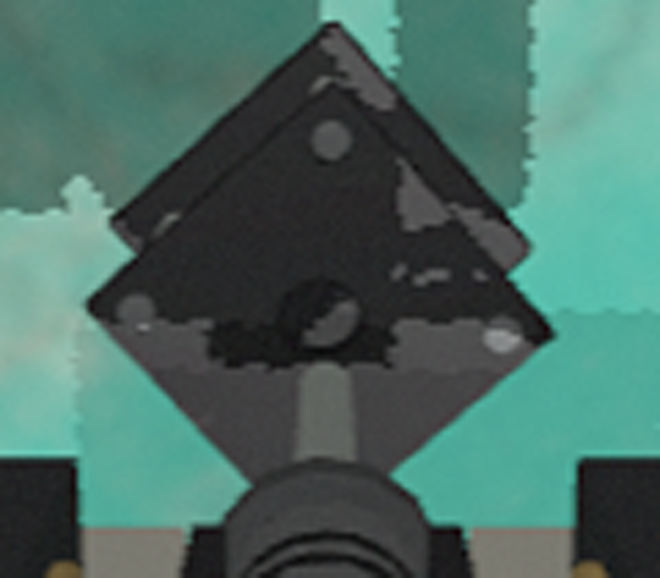

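View pics/t4.png

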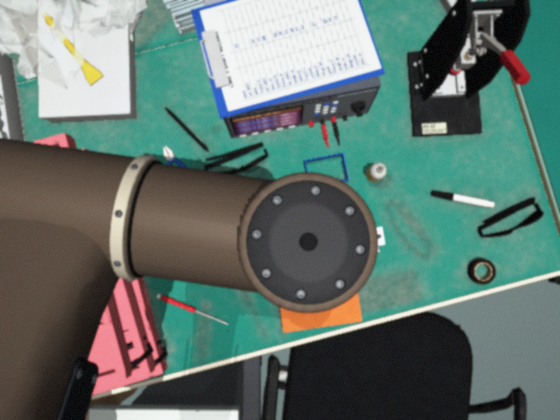

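```bash
cat > rod.py <<'E'
import numpy as np,sys
from h import *
def rod(f,r0,r1):
    W=dict(np.load(f));d=W['d'];P=[]
    for v in range(r0,r1):
        row=d[v,262:298];m=(row>.19)&(row<.275)
        u=np.where(m)[0]
        if len(u)<4: continue
        uc=262+u.mean(); z=np.median(row[m][1:-1])
        e,q=rays(W,[(uc,v)]); P.append(np.r_[e+q[0]*z,v,uc,len(u)])
    return W,np.array(P)
if __name__=='__main__':
    np.set_printoptions(precision=4,suppress=True,linewidth=160)
    W,P=rod(sys.argv[1],int(sys.argv[2]),int(sys.argv[3]))
    print(W['eef'],W['rot']);print(P)
    a=np.polyfit(P[:,2],P[:,0],1);b=np.polyfit(P[:,2],P[:,1],1);print('slopes',a,b)
    # project expected tip (front lower edge)
    c,s=np.cos(W['rot'][2]),np.sin(W['rot'][2])
    for off in(0,4):
        p=W['eef']+np.array([off*1e-3*c,off*1e-3*s,-.276])
        R=Ro.from_euler('xyz',W['orientation']).as_matrix();q=R.T@(p-W['eye']);q=W['mtx']@q;print('expected tip px',off,q[:2]/q[2])
E
python3 rod.py pics/wrist4.npz 205 230
```

```text
[ 0.5091 -0.2653  0.4099] [-3.1413  0.0011 -0.234 ]
[[  0.5113  -0.2662   0.1386 211.     279.       5.    ]
 [  0.5111  -0.2662   0.1409 212.     279.       7.    ]
 [  0.5109  -0.2665   0.1439 213.     279.5      8.    ]
 [  0.511   -0.2661   0.147  214.     279.       9.    ]
 [  0.511   -0.2662   0.1504 215.     279.       9.    ]
 [  0.5109  -0.2661   0.153  216.     279.       9.    ]
 [  0.5109  -0.2661   0.156  217.     279.       9.    ]
 [  0.5107  -0.2665   0.1587 218.     279.5     10.    ]
 [  0.5108  -0.2665   0.1618 219.     279.5     10.    ]
 [  0.5109  -0.2665   0.1649 220.     279.5     10.    ]
 [  0.5111  -0.2666   0.1686 221.     279.5     10.    ]
 [  0.5108  -0.2665   0.1702 222.     279.5     10.    ]
 [  0.5109  -0.2665   0.1729 223.     279.5     10.    ]
 [  0.5107  -0.2665   0.175  224.     279.5     10.    ]
 [  0.511   -0.2662   0.1781 225.     279.      11.    ]
 [  0.5112  -0.2662   0.1812 226.     279.      11.    ]
 [  0.5108  -0.2661   0.1824 227.     279.      11.    ]
 [  0.5105  -0.2666   0.1841 228.     279.8333   6.    ]]
slopes [-0.0057  0.5118] [-0.0036 -0.2658]
expected tip px 0 [278.5357 212.3591]
expected tip px 4 [278.5383 207.8191]
```

The rod hangs upright (slope under 0.006) and its axis is about 1.3 mm behind the TCP in x. Before descending beside the trays, I'll check how much room the hand has there.

```bash
python3 - <<'E'
import numpy as np
from h import *
T=dict(np.load('pics/top0.npz'));d=T['d'];v,u=np.mgrid[0:420,0:560]
e,q=rays(T,np.c_[u.ravel(),v.ravel()]);P=e+q*d.ravel()[:,None];P=P[d.ravel()>0]
m=(abs(P[:,0]-.56)<.14)
for y in np.arange(-.22,.14,.02):
    k=m&(abs(P[:,1]-y)<.01);print(round(y,2),P[k,2].max().round(3))
E
```

```text
-0.22 0.096
-0.2 0.047
-0.18 0.045
-0.16 0.035
-0.14 0.041
-0.12 0.074
-0.1 0.072
-0.08 0.078
-0.06 0.079
-0.04 0.074
-0.02 0.071
-0.0 0.015
0.02 0.009
0.04 0.107
0.06 0.184
0.08 0.183
0.1 0.184
0.12 0.209
```

arm_command([
  [[0,0,0],[4,18,0],1],
  [[0,0,0],[9,30,0],1],
  [[0,0,0],[9,32,0],1],
  [[0,0,0],[9,33,0],1],
  [[0,0,0],[9,32,0],1],
  [[0,0,0],[9,30,0],1],
  [[0,0,0],[5,18,0],1],
  [[0,0,0],[0,0,0],1],
])

```text
t: 7.15
eef_pos: [0.564, -0.0704, 0.4099]
ee_rot: [3.141, 0.001, -0.231]
force: [0.1, 0.1, -0.0]
width: 0.0196
```

arm_command([
  [[0,0,0],[0,0,0],1],
  [[0,0,0],[0,0,0],1],
])

```text
t: 7.35
eef_pos: [0.5632, -0.0729, 0.4103]
ee_rot: [3.141, 0.001, -0.234]
force: [0.0, 0.2, -0.9]
width: 0.0194
```

```bash
python3 snap.py 5 wrist scene; python3 rod.py pics/wrist5.npz 205 230|tail -9; python3 - <<'E'
import numpy as np,cv2
W=dict(np.load('pics/wrist5.npz'));
cv2.imwrite('pics/w5z.png',cv2.resize(W['im'][135:245,205:355,::-1],None,fx=5.3,fy=5.3,interpolation=cv2.INTER_CUBIC))
E
```

```text
7.35 [ 0.5632 -0.0729  0.4103] [ 3.1412e+00  7.0000e-04 -2.3420e-01] [ 0.22  0.18 -0.22  0.   -1.17  1.12] 0.019398834915320483 [ 0.02  0.17 -0.89] [ 0.01 -0.03  0.04]
 [  0.5648  -0.0743   0.1728 223.     279.5     10.    ]
 [  0.5651  -0.0744   0.1763 224.     279.5     10.    ]
 [  0.565   -0.0743   0.1785 225.     279.5     10.    ]
 [  0.5648  -0.0739   0.1801 226.     279.      11.    ]
 [  0.565   -0.074    0.1831 227.     279.      11.    ]
 [  0.5647  -0.0745   0.1849 228.     279.8333   6.    ]]
slopes [-0.0076  0.5663] [-0.0035 -0.0737]
expected tip px 0 [278.32   212.4816]
expected tip px 4 [278.3212 207.9423]
```

View pics/w5z.png

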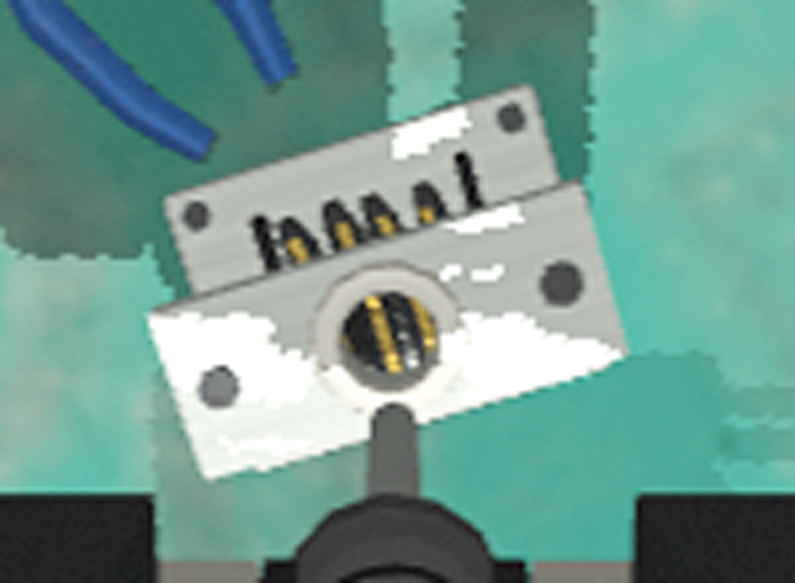

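View pics/scene5.png

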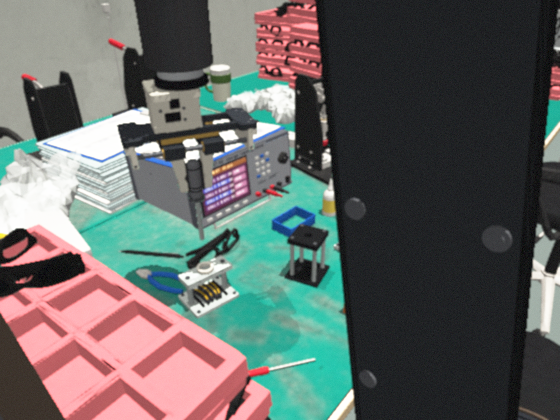

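The scene camera is clear again: rod tip at about (201,237) above the ring at (206,267). The wrist view shows the hole mouth at about (278,199) and the rod tip at (279,211). I'll measure both against the hole.

```bash
python3 - <<'E'
import numpy as np,cv2
from h import *
W=dict(np.load('pics/wrist5.npz'));S=dict(np.load('pics/scene5.npz'))
print('hole wrist',plane(W,[(390/5.3+204.6,340/5.3+134.6)],.076))
cv2.imwrite('pics/s5z.png',cv2.resize(S['im'][190:310,160:260,::-1],None,fx=5,fy=5,interpolation=cv2.INTER_CUBIC))
R=Ro.from_euler('xyz',S['orientation']).as_matrix()
def pj(p): q=S['mtx']@(R.T@(np.array(p)-S['eye']));return q[:2]/q[2]
for p in([.5616,-.0733,.134],[.5616,-.0733,.2],[.5624,-.0724,.076]):print(pj(p),(pj(p)-[160,190]+.4)*5)
E
```

```text
hole wrist [[ 0.56301017 -0.07265489  0.076     ]]
[202.46183631 238.67713036] [214.30918157 245.38565181]
[198.21748401 205.4841286 ] [193.08742007  79.42064299]
[205.22009843 265.39863202] [228.10049215 378.99316011]
```

View pics/s5z.png

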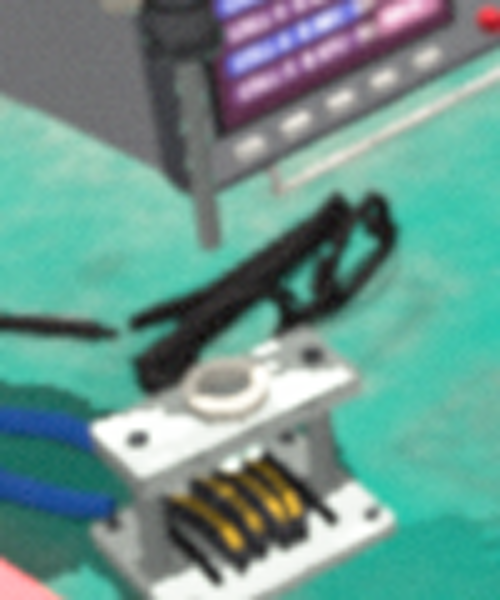

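Both cameras put the rod within 1–2 mm of the hole axis, against 6 mm of clearance. I'll lower it to about 10 mm above the bush and look again.

arm_command([
  [[0,0,0],[0,0,-10],1],
  [[0,0,0],[0,0,-15],1],
  [[0,0,0],[0,0,-13],1],
  [[0,0,0],[0,0,-8],1],
  [[0,0,0],[0,0,0],1],
  [[0,0,0],[0,0,0],1],
])

```text
t: 8.05
eef_pos: [0.5636, -0.0725, 0.3647]
ee_rot: [3.141, 0.0, -0.234]
force: [-0.1, 0.2, -0.2]
width: 0.0195
```

```bash
python3 snap.py 6 wrist scene; python3 rod.py pics/wrist6.npz 205 230|tail -5; python3 - <<'E'
import numpy as np,cv2
W=dict(np.load('pics/wrist6.npz'));S=dict(np.load('pics/scene6.npz'))
a=cv2.resize(W['im'][150:240,230:330,::-1],None,fx=6,fy=6,interpolation=cv2.INTER_CUBIC)
cv2.imwrite('pics/w6z.png',a)
cv2.imwrite('pics/s6z.png',cv2.resize(S['im'][215:295,160:250,::-1],None,fx=7,fy=7,interpolation=cv2.INTER_CUBIC))
E
```

```text
8.05 [ 0.5636 -0.0725  0.3647] [ 3.1413  0.     -0.2338] [ 0.22  0.21 -0.29  0.   -1.07  1.12] 0.019487187643213128 [-0.05  0.21 -0.23] [-0.02 -0.06 -0.02]
 [  0.5656  -0.0735   0.1377 227.     279.      11.    ]
 [  0.5652  -0.074    0.139  228.     279.8333   6.    ]]
slopes [-0.0058  0.5663] [-0.0033 -0.0734]
expected tip px 0 [278.3491 212.6971]
expected tip px 4 [278.3507 208.1579]
```

View pics/w6z.png

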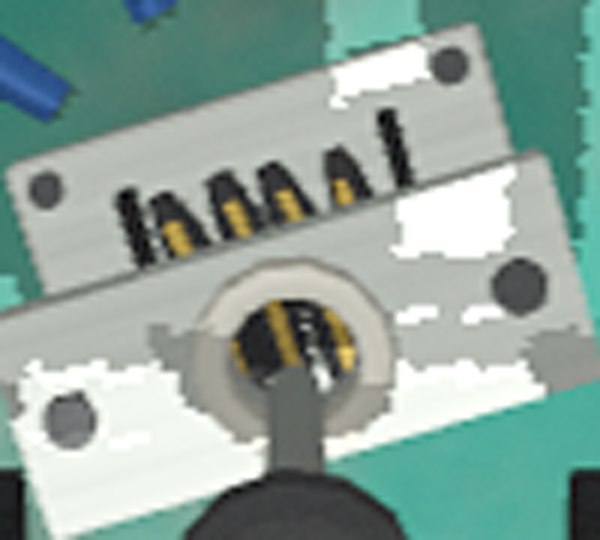

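View pics/s6z.png

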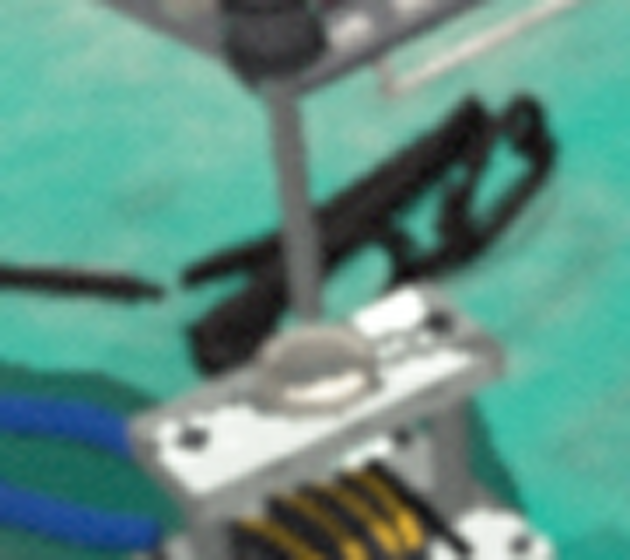

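The rod is centred over the mouth to within about 1 mm in both views, and the tip is about 12 mm above the bush. I'll go partway in and check.

arm_command([
  [[0,0,0],[0,0,-6],1],
  [[0,0,0],[0,0,-8],1],
  [[0,0,0],[0,0,-8],1],
  [[0,0,0],[0,0,-6],1],
  [[0,0,0],[0,0,0],1],
  [[0,0,0],[0,0,0],1],
])

```text
t: 8.75
eef_pos: [0.5635, -0.0724, 0.3365]
ee_rot: [3.141, 0.0, -0.234]
force: [0.3, 0.2, -0.5]
width: 0.0191
```

```bash
python3 snap.py 7 wrist scene; python3 - <<'E'
import numpy as np,cv2
W=dict(np.load('pics/wrist7.npz'));S=dict(np.load('pics/scene7.npz'))
a=cv2.resize(W['im'][165:240,235:325,::-1],None,fx=7,fy=7,interpolation=cv2.INTER_CUBIC)
cv2.imwrite('pics/w7z.png',a)
cv2.imwrite('pics/s7z.png',cv2.resize(S['im'][215:295,160:250,::-1],None,fx=7,fy=7,interpolation=cv2.INTER_CUBIC))
E
```

```text
8.75 [ 0.5635 -0.0724  0.3365] [ 3.1412e+00  4.0000e-04 -2.3370e-01] [ 0.22  0.24 -0.32  0.   -1.01  1.12] 0.019146570526119764 [ 0.25  0.24 -0.51] [ 0.04 -0.04 -0.  ]
```

View pics/w7z.png

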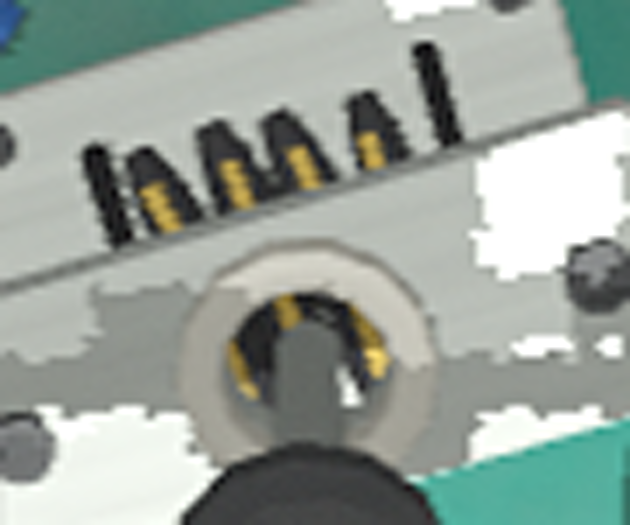

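View pics/s7z.png

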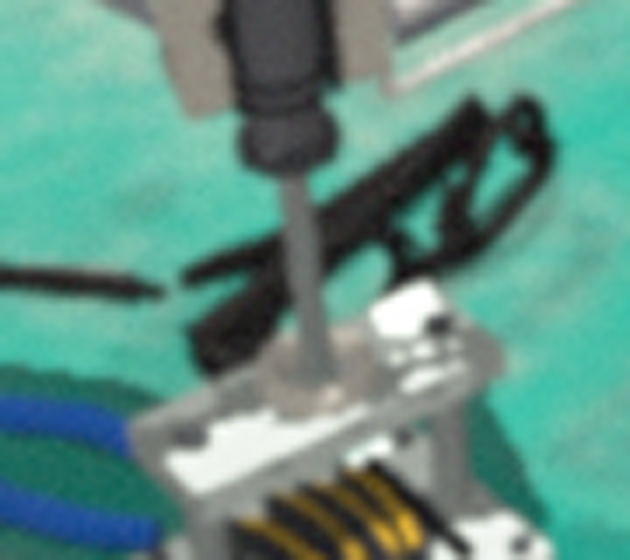

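```bash
python3 rod.py pics/wrist7.npz 211 229 | tail -4; python3 - <<'E'
import numpy as np,cv2
from h import *
W=dict(np.load('pics/wrist7.npz'))
R=Ro.from_euler('xyz',W['orientation']).as_matrix()
def pj(p): q=(np.array(p)-W['eye'])@R@W['mtx'].T;return q[:,:2]/q[:,2:]
t=np.linspace(0,2*np.pi,40)
im=cv2.resize(W['im'][165:240,235:325,::-1],None,fx=8,fy=8,interpolation=cv2.INTER_CUBIC)
# ring circles of a hypothetical centre = rod axis est
ax=np.array([.5621,-.0728])
for r,col in((.0155,(0,0,255)),(.010,(255,0,0))):
    c=np.c_[ax[0]+r*np.cos(t),ax[1]+r*np.sin(t),t*0+.076]
    for u,v in (pj(c)-[235,165]+.44)*8: cv2.circle(im,(int(u),int(v)),2,col,-1)
cv2.imwrite('pics/w7o.png',im)
E
```

```text
[  0.5544  -0.0714   0.0759 228.     279.625   32.    ]]
slopes [-2.8695  0.7797] [ 0.7254 -0.1284]
expected tip px 0 [278.3189 212.5435]
expected tip px 4 [278.3205 208.0038]
```

View pics/w7o.png

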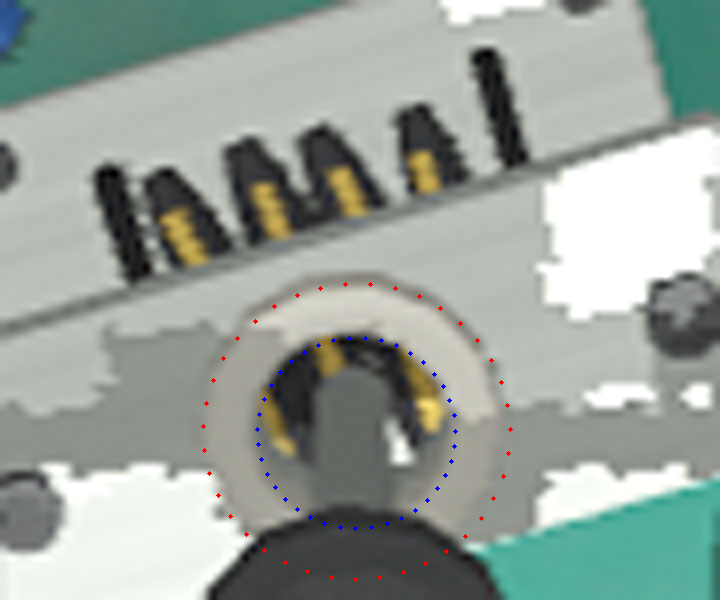

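In the wrist view, mouth circles drawn around the estimated rod axis match the hole's rim to about 0.5 mm. I'll trim that and lower the last 24 mm.

arm_command([
  [[0,0,0],[0.5,0.3,-6],1],
  [[0,0,0],[0,0,-8],1],
  [[0,0,0],[0,0,-6],1],
  [[0,0,0],[0,0,-4],1],
  [[0,0,0],[0,0,0],1],
  [[0,0,0],[0,0,0],1],
  [[0,0,0],[0,0,0],1],
])

```text
t: 9.55
eef_pos: [0.564, -0.0721, 0.3129]
ee_rot: [-3.142, -0.0, -0.234]
force: [-0.6, 0.3, -1.4]
width: 0.02
```

```bash
python3 snap.py 8 wrist scene; python3 - <<'E'
import numpy as np,cv2
W=dict(np.load('pics/wrist8.npz'));S=dict(np.load('pics/scene8.npz'))
a=cv2.resize(W['im'][175:240,235:325,::-1],None,fx=7,fy=7,interpolation=cv2.INTER_CUBIC)
cv2.imwrite('pics/w8z.png',a)
cv2.imwrite('pics/s8z.png',cv2.resize(S['im'][225:315,160:250,::-1],None,fx=6.6,fy=6.6,interpolation=cv2.INTER_CUBIC))
E
```

```text
9.55 [ 0.564  -0.0721  0.3129] [-3.1415e+00 -4.0000e-04 -2.3370e-01] [ 0.22  0.26 -0.35  0.   -0.96  1.12] 0.02002589535913686 [-0.64  0.3  -1.41] [-0.03  0.07 -0.  ]
```

View pics/w8z.png

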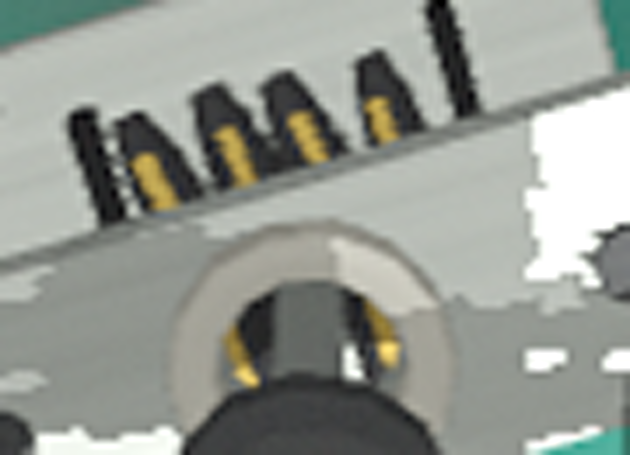

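View pics/s8z.png

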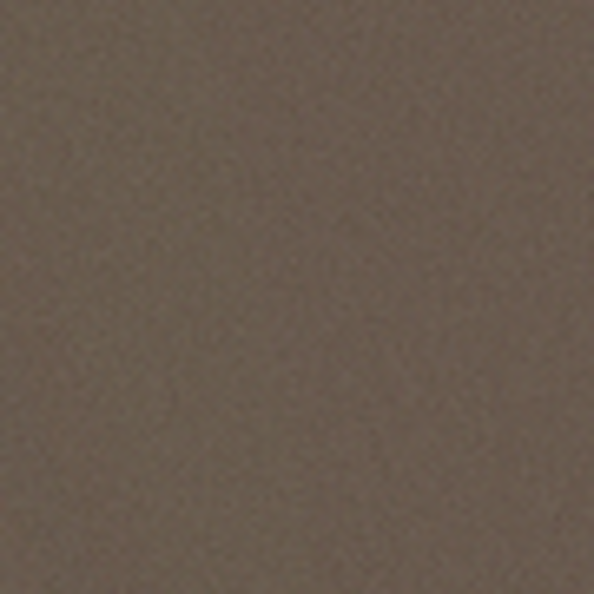

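In the wrist view the rod passes through the mouth, with its centre at 308 against 312 for the mouth, about 0.5 mm off. The tip is about 11 mm above the module. The scene view is now blocked by the arm. I'll make one small trim and let it settle.

arm_command([
  [[0,0,0],[0,-0.3,-0.5],1],
  [[0,0,0],[0,0,0],1],
  [[0,0,0],[0,0,0],1],
  [[0,0,0],[0,0,0],1],
  [[0,0,0],[0,0,0],1],
])

```text
t: 10.15
eef_pos: [0.5639, -0.0724, 0.3122]
ee_rot: [-3.142, -0.0, -0.234]
force: [0.7, 0.6, -0.5]
width: 0.0196
```

```bash
python3 snap.py 9 wrist top; python3 - <<'E'
import numpy as np,cv2
from h import *
W=dict(np.load('pics/wrist9.npz'))
R=Ro.from_euler('xyz',W['orientation']).as_matrix()
def pj(p): q=(np.array(p)-W['eye'])@R@W['mtx'].T;return q[:,:2]/q[:,2:]
t=np.linspace(0,2*np.pi,40)
im=cv2.resize(W['im'][165:255,235:325,::-1],None,fx=6.5,fy=6.5,interpolation=cv2.INTER_CUBIC)
ax=W['eef'][:2]+[-.0014,-.0004]
for r,col in((.0155,(0,0,255)),(.010,(255,0,0))):
    c=np.c_[ax[0]+r*np.cos(t),ax[1]+r*np.sin(t),t*0+.076]
    for u,v in (pj(c)-[235,165]+.42)*6.5: cv2.circle(im,(int(u),int(v)),2,col,-1)
cv2.imwrite('pics/w9o.png',im)
E
```

```text
10.15 [ 0.5639 -0.0724  0.3122] [-3.1415e+00 -1.0000e-04 -2.3380e-01] [ 0.22  0.26 -0.35 -0.   -0.96  1.12] 0.0196306883445377 [ 0.67  0.59 -0.47] [-0.07  0.02 -0.  ]
```

View pics/w9o.png

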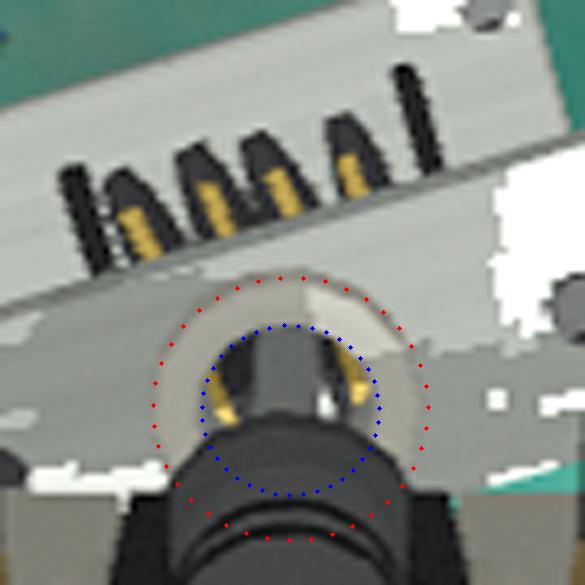

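View pics/top9.png

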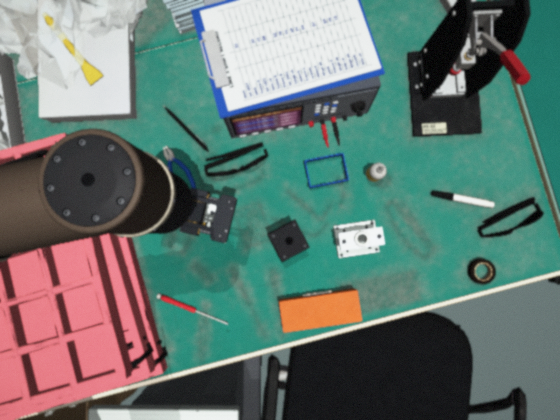

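The mouth circles predicted from the rod axis lie on the rim. The top view shows the stand empty and everything else where it was. The arm is at rest and the force reading is only noise, so I'm handing in.

```bash
python3 -c "
from station import *
print(job_done())"
```

```text
the job is handed in; nothing more can be done
None
```

I took the probe from its stand with a 25 N grip on the handle and lowered its rod upright through the guide hole of the loaded fixture. I handed the job in at about t = 10.2 s, with the gripper holding the probe still.

**Final checks:**
- **Centring:** in the wrist view the rod is within about 0.5 mm of the hole's centre, with 6 mm of clearance.
- **Tip height:** about 36 mm above the table, so roughly 10 mm above the module. This comes from the arm's pose and the grip length, because the tip is hidden inside the fixture. A camera check before insertion agreed to within about 2 mm.
- **Contact:** force readings stayed at the noise level (under 2 N), and I saw no sign of touching either fixture or the module.
- **Surroundings:** the top view shows the stand empty and everything in view where it was.

**What disagreed or could not be checked:**
- Before insertion the scene and wrist cameras differed by about 1.5 mm on centring, which is within calibration. I followed the wrist view.
- At the end the arm blocked the scene camera, so the final pose is confirmed by the wrist view and arm readings only.

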